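# Cock the sprung jaw of the tile jig and load the tile

### The job

Get the tile jig loaded: with the fingertips push the sprung jaw back by its orange tab, away from the channel, until it has gone past its stop pin, then let go, so that it springs back and stays caught on the pin with the channel open. Then push the red granite tile along the channel until it is fully home against the end stop. Only push: do not take the tab between the fingers or lift the tile, and leave the wood block, the felt wheel and the wedge alone.

Things in the scene. Friction and masses are not known exactly. Their poses are not given: they have to be found in the camera images.
- jig: Tile jig, fixed to the table. Grey base plate 215 x 180 x 8 mm, spanning its own x -120 to 95, y -132 to 48 mm. Origin at table level under the middle line of the channel; x runs along the channel from the open near end to the end stop, y left, z up. All of the jig but the orange tab is at most 25 mm high. The jaw crosses the channel from the right (-y) at jig x 18 to 42 mm.
- end_stop (a point): Middle of the near face of the dark steel end stop, on the channel floor: jig (58, 0, 8) mm; the stop is 12 mm high. The channel is the plate's top (8 mm above the table) between two aluminium walls 9 mm high with inner faces at jig y +30 and -30 mm, from jig x -112 mm up to this stop.
- jaw (a joint): How far the sprung jaw is pushed back (m) along jig -y: 0 at rest, its rubber nose 21 mm into the channel and blocking it; 0.045 at its end of travel. The spring pushes back with 5 to 11 N, a few N more at the pin. Past 0.027 the stop pin snaps in; let go then, the jaw returns to about 0.027 and stays, nose 6 mm clear of the channel. Let go earlier, it springs back to 0.
- tab (a point): Middle of the face of the orange push tab that looks to the channel (jig +y); moves with the jaw. The tab is an upright plate 36 mm wide (along jig x) and 12 mm thick (lying to -y of this point), from 24 to 62 mm above the table. At rest this point is at jig (30, -46, 42) mm. Between it and the channel nothing is higher than 25 mm.
- stop_pin (a joint): How far the sprung brass stop pin on the far side of the jaw is forced out (m): 0 when fully in; it rises to about 0.007 to 0.008 as the jaw's tooth passes under it and falls back to 0 when it snaps in behind the tooth. It works by itself.
- tile: Red granite sample tile, 56 x 56 x 10 mm, about 0.1 kg, loose; origin at the centre of its underside, z up, sides along its x and y. It starts flat in the near part of the channel, 4 mm of play between the walls; fully home its far side touches the end stop, with its centre at jig x +30 mm.
- wood_block: Loose wooden packing block 42 x 60 x 30 mm left of the jig; bystander. Origin at the centre of its underside.
- felt_wheel: Loose cream felt wheel, 60 mm across, 25 mm high, right of the jig; bystander. Origin at the centre of its underside.
- wedge: Loose beech wedge 30 x 81 x 22 mm beyond the jig; bystander. Origin at the centre of its underside.
There are look-alikes about, which are no part of the job. There is more than one size of the tile; the job needs the middle-sized.

How it is judged:
By the outcome, as a careful person would: the job done as asked, in the order asked, and still so for the second after the job is handed in, with the robot touching nothing.
It also fails if it takes over 45 s, if anything falls off the work surface, if the arm or the gripper's body presses on something with over 40 N, if the wrist force passes 120 N, or if a joint passes its speed limit or range.

### The arm

A 6-joint arm with a two-finger parallel gripper is mounted at the origin on a cart in front of the work surface, level with it; the furniture and walls round the work are solid. World frame = base frame: x ahead of the robot, y to its left, z up, the work surface at z = 0. Lengths are in mm, angles in rad, forces in N, time in s.
With the tool pointing down it reaches from about 275 to 850 mm from the base axis. Payload 19 kg.
Tool frame: the origin (TCP) lies midway between the tips of the shut fingers; the grasp point (between the pads) lies 19 mm behind it; z points along the fingers, y is the direction in which the jaws open and shut (so a half turn about z gives the same grasp; the last joint's range is limited). The gripper opens to 85 mm and grips with 20 to 120 N. Pads are 22 mm wide; open, the fingers measure 114 mm over their backs; the gripper's body (76 mm by 85 mm) begins 54 mm behind the grasp point. The pads swing forward as they close: fully open they stand 13 mm farther back than shut.
Start: joints at [1.198, 0.15, 1.437, -0, 1.554, -0.134], TCP at [136.014, 558.647, 201.067] pointing down, gripper open.
Joint ranges: [-2.8, 2.8], [-0.68, 2.1], [0.12, 2.68], [-1.39, 4.53], [0.16, 2.79], [-2.81, 2.81]. Speed limits (rad/s): [1.89, 1.89, 2.22, 3.01, 3.01, 3.01].

### API

Orientations are given as a unit quaternion [w, x, y, z].
In Python, from workcell import sensors, optics, job gives the robot as it stands. The module is installed in compiled form; this text tells all that it offers.
- The arm moves only by the tool step_arm, never from a script. Its argument "commands" is a list of rows, each an object with "xyz": the shift along the tool's x, y, z in cm, a list of three; "dr": the turn, a rotation vector about the tool's x, y, z in rad, a list of three. In form: [{"xyz": [x, y, z], "dr": [wx, wy, wz]}, ...]. A call has 1 to 12 rows; each row shifts and turns the commanded pose from where the row before left it, along the tool's axes as they then stand; what a row does not reach is not made up. A row lasts 1/12 s, in which the tool goes at most 41.7 mm and 7.16 degrees, less where a joint would pass 70% of its speed; a pose out of reach is approached as far as the arm can. A call is refused whole if a number of a shift passes 4.17 or a number of a turn 0.125, either way. A call with a gripper value outside its range is refused whole. "gripper" is the opening, from 0 (shut) to 1 (fully open), set as the call begins (left out, the last holds). The fingers move at their own pace and stop on an object; "squeeze" is the grip in N (left out, the last holds). Time passes only in rows, so rows that do not move let the fingers close. It gives the time, the measured TCP pose, the force and the opening at its end, in the units of the state.
- sensors.read_state(): the state, without advancing time (a new reading comes with each control period).
- optics.read_camera(name): name is "scene" or "top" or "wrist"; returns the picture (420x560x3 uint8, red, green, blue); there is no depth.
- optics.calibration(name): a dict with "vfov" (degrees; the focal length in pixels is half the picture's height over the tangent of half this angle, whatever the lens; pixels are square), "cx", "cy" (the principal point, pixels), "k1" (the pictures are not rectified: a ray, as slopes to the right and down, at radius r is drawn at 1 + k1 r^2 times it, then the intrinsics apply), "camera_from_world" (4x4, takes a point from world to camera coordinates). Camera axes: x right, y down, z forward; pixel columns grow to the right and rows downward; lengths in mm; the calibration is good to about 2 mm. A picture is of the moment at which its call begins: read the wrist's pose just before it. calibration takes no time and is no camera call; for the wrist camera it gives the pose at the moment of the call.
- job.sign_off(): hands the job in, once; it reports no verdict.
The state is a dict: "clock": time; "joints": joint angles; "joint_vel": joint speeds; "joint_efforts": joint torques, N m; "ee_pos": TCP position; "tcp_rot": TCP orientation; "wrist_force": force on the tool from outside, world axes, zero at the start; "moment": the same for the moment, N m; "opening": finger opening in mm.
Only numpy, scipy, OpenCV 4.12 (cv2) and the standard library are available. Lean on these libraries where they do the work, as an engineer would, in place of code of your own. Each camera call takes 0.05 s, during which the arm holds its last target. There are 200 camera calls.

## Working session

There is one attempt and no reset: what is moved stays moved. The work goes in short steps, Python scripts to look and compute and a tool call to move; the robot and the scene stay as the last step left them, time stands still between calls to the robot, and variables do not carry over. Pictures are saved under pics/ and viewed, about 8 in all and at most 12, crops included, and the job is handed in when it is done.

Besides the shell and the picture viewer there is one more tool, called after "Request:" as a command line: name --argument value ..., lists and objects as JSON in quotes. step_arm: Moves the arm, as the interface text tells. Its arguments: {"type":"object","properties":{"commands":{"type":"array","items":{"type":"object","properties":{"xyz":{"type":"array","items":{"type":"number"}},"dr":{"type":"array","items":{"type":"number"}}}}},"gripper":{"type":"number"},"squeeze":{"type":"number"}},"required":["commands"]}

```bash
mkdir -p pics
cat > h.py <<'E'
import numpy as np, cv2
from workcell import sensors, optics, job
def ray(cal,px):
    f=210/np.tan(np.radians(cal['vfov'])/2)
    d=(np.array(px,float)-[cal['cx'],cal['cy']])/f
    u=d.copy()
    for _ in range(30): u=d/(1+cal['k1']*(u@u))
    T=np.array(cal['camera_from_world']);R=T[:3,:3];t=T[:3,3]
    return -R.T@t, R.T@np.array([u[0],u[1],1])
def onplane(cal,px,z):
    o,d=ray(cal,px); return o+d*(z-o[2])/d[2]
def proj(cal,P):
    f=210/np.tan(np.radians(cal['vfov'])/2)
    T=np.array(cal['camera_from_world']);c=T[:3,:3]@np.array(P,float)+T[:3,3]
    u=c[:2]/c[2]; return f*u*(1+cal['k1']*(u@u))+[cal['cx'],cal['cy']]
E
python3 - <<'E'
from h import *
s=sensors.read_state(); print({k:np.round(v,3) for k,v in s.items()})
for n in ['top','scene']:
    c=optics.calibration(n); print(n,c)
    im=optics.read_camera(n)[:,:,::-1]; cv2.imwrite(f'pics/{n}0.png',im)
E
```

```text
{'clock': np.float64(0.0), 'joints': array([ 1.198,  0.151,  1.438,  0.   ,  1.554, -0.134]), 'joint_vel': array([-0.003,  0.001, -0.   ,  0.001,  0.001, -0.   ]), 'joint_efforts': array([ 1.0000e-03, -7.1309e+01, -5.7084e+01, -0.0000e+00,  1.0000e-02,
        0.0000e+00]), 'ee_pos': array([135.937, 558.428, 200.48 ]), 'tcp_rot': array([-0.   ,  0.119,  0.993, -0.001]), 'wrist_force': array([ 0.871,  0.097, -0.007]), 'moment': array([-0.006, -0.02 ,  0.052]), 'opening': np.float64(85.527)}
top {'vfov': 57.768325092454944, 'cx': 273.7388615526975, 'cy': 212.0396984829127, 'k1': -0.0458275997471173, 'camera_from_world': array([[ 1.54789385e-02, -9.99880191e-01,  7.18021372e-05,
        -5.62946844e+01],
       [-9.80594264e-01, -1.51944131e-02, -1.95458484e-01,
         6.46540433e+02],
       [ 1.95436157e-01,  2.95508109e-03, -9.80711974e-01,
         8.01518114e+02],
       [ 0.00000000e+00,  0.00000000e+00,  0.00000000e+00,
         1.00000000e+00]])}
scene {'vfov': 57.66002895257624, 'cx': 276.61133099629717, 'cy': 208.23427516498197, 'k1': 0.015754427081482832, 'camera_from_world': array([[ 5.40581118e-01, -8.41291889e-01,  1.12891618e-04,
        -3.83053326e+02],
       [-4.25167651e-01, -2.73311816e-01, -8.62863327e-01,
         3.03462271e+02],
       [ 7.25950772e-01,  4.66399624e-01, -5.05437303e-01,
         4.27011825e+02],
       [ 0.00000000e+00,  0.00000000e+00,  0.00000000e+00,
         1.00000000e+00]])}
```

View pics/top0.png

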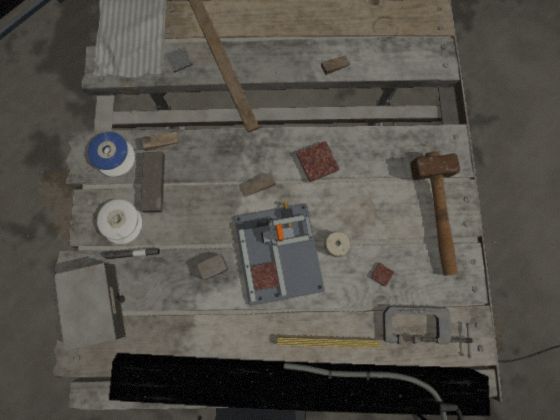

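View pics/scene0.png

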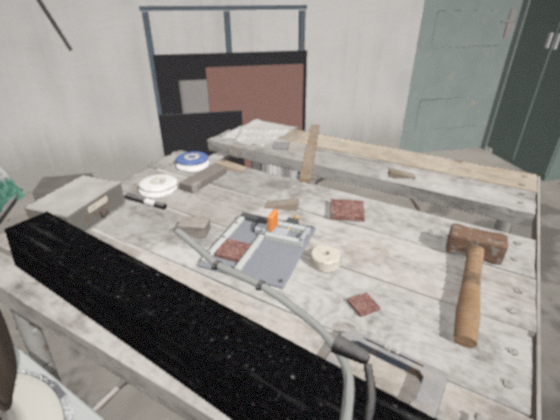

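The jig is at about (280,253) in the top view, with the tile in its channel at (263,275) and the orange tab at (280,232). The felt wheel is at (337,243), the block at (211,266) and the wedge at (257,184). The larger and smaller tiles, at (318,160) and (382,273), are decoys. Next I'll look at an enlarged crop.

Run:
```python
from h import *
im=cv2.imread('pics/top0.png')
cv2.imwrite('pics/crop.png',cv2.resize(im[195:310,225:355],None,fx=5,fy=5,interpolation=cv2.INTER_CUBIC))
c=optics.calibration('top')
for n in ['top','scene']:
    im=cv2.imread(f'pics/{n}0.png');c=optics.calibration(n)
    h=cv2.cvtColor(im,cv2.COLOR_BGR2HSV)
    m=cv2.inRange(h,(3,180,150),(15,255,255)); k,l,st,ce=cv2.connectedComponentsWithStats(m)
    print(n,[(st[i],ce[i]) for i in range(1,k) if st[i][4]>15])
    m=(cv2.inRange(h,(0,80,40),(8,200,200))|cv2.inRange(h,(170,80,40),(180,200,200)))
    k,l,st,ce=cv2.connectedComponentsWithStats(m)
    for i in range(1,k):
        if st[i][4]>80: print('red',st[i],ce[i],onplane(c,ce[i],18).round(1))
```

```text
top [(array([277, 225,   6,  14,  54], dtype=int32), array([279.64814815, 231.57407407]))]
red [297 142  41  39 882] [317.3537415  160.76984127] [ 787.  -151.7   18. ]
red [252 263  26  27 515] [264.52427184 275.9592233 ] [504.9 -27.1  18. ]
red [371 264  23  22 262] [381.90076336 274.41603053] [ 512.1 -300.6   18. ]
scene []
```

View pics/crop.png

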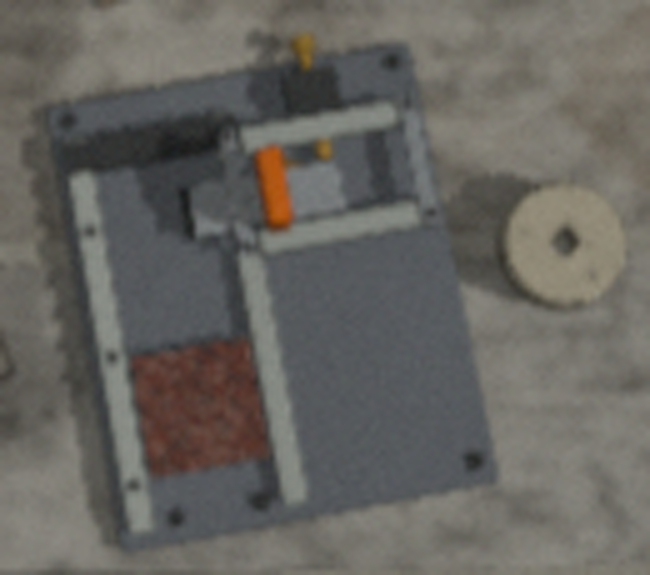

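The crop shows the plate corners at about (50,105), (412,42), (497,480) and (122,548). The tile is low in the channel, and the jaw nose juts into the channel with the orange tab behind it. I'll fit the jig pose to the corners.

```bash
cat >> h.py <<'E'
def fit(J,W):
    J=np.array(J,float);W=np.array(W,float)[:,:2]
    a=J-J.mean(0);b=W-W.mean(0)
    th=np.arctan2((a[:,0]*b[:,1]-a[:,1]*b[:,0]).sum(),(a*b).sum())
    R=np.array([[np.cos(th),-np.sin(th)],[np.sin(th),np.cos(th)]])
    t=W.mean(0)-R@J.mean(0)
    return th,R,t,W-(J@R.T+t)
E
python3 - <<'E'
from h import *
c=optics.calibration('top')
f=lambda p:(np.array(p)+.5)/5-.5+[225,195]
W=[onplane(c,f(p),8) for p in [(50,105),(412,42),(497,480),(122,548)]]
J=[(95,48),(95,-132),(-120,-132),(-120,48)]
th,R,t,r=fit(J,W); print(th,t,r.round(1))
toj=lambda p,z:(R.T@(onplane(c,p,z)[:2]-t)).round(1)
for p in [(135,355),(250,340),(270,455),(150,475)]: print('tile',toj(f(p),18))
for p in [(257,150),(282,145),(292,225),(268,230)]: print('tab top',toj(f(p),62))
for n,p in dict(tab=(30,-46),gate=(30,-30),tile=(-50,0),end=(58,0)).items(): print(n,R@p+t)
q=R@[0,1]; print('jig -y world',-q,'x',R[:,0])
w=optics.calibration('wrist');print(w['vfov'],np.array(w['camera_from_world']).round(3).tolist())
for n,p in dict(wheel=(565,245)).items(): print(n,toj(f(p),25))
E
```

```text
0.1902310730933006 [565.22280299 -15.57338229] [[-1.2 -1.1]
 [-1.3  0.5]
 [ 1.   1.6]
 [ 1.5 -1. ]]
tile [-32.7  25.7]
tile [-35.1 -28.3]
tile [-88.8 -28.2]
tile [-88.2  27.9]
tab top [ 45.7 -45.7]
tab top [ 46.  -57.3]
tab top [  9.4 -55.2]
tab top [  9.1 -44.2]
tab [603.37956706 -55.0709943 ]
gate [600.35419419 -39.35962521]
tile [516.12477455 -25.02767252]
end [622.17651597  -4.60640561]
jig -y world [ 0.1890858  -0.98196057] x [0.98196057 0.1890858 ]
71.91790599947458 [[0.235, 0.972, -0.001, -574.838], [0.926, -0.224, 0.304, -40.397], [0.295, -0.072, -0.953, 379.655], [0.0, 0.0, 0.0, 1.0]]
wheel [ -17.8 -181.2]
```

Request:
step_arm --commands '[{"xyz":[0,0,0],"dr":[0,0,-0.107]},{"xyz":[0,0,0],"dr":[0,0,-0.107]},{"xyz":[0,0,0],"dr":[0,0,-0.107]},{"xyz":[0,0,0],"dr":[0,0,-0.107]},{"xyz":[-1.2,-2.3,0],"dr":[0,0,0]},{"xyz":[-1.7,-3.3,0],"dr":[0,0,0]},{"xyz":[-1.7,-3.3,0],"dr":[0,0,0]},{"xyz":[-1.7,-3.3,0],"dr":[0,0,0]},{"xyz":[-1.7,-3.3,0],"dr":[0,0,0]},{"xyz":[-1.7,-3.3,0],"dr":[0,0,0]},{"xyz":[-1.7,-3.3,0],"dr":[0,0,0]},{"xyz":[-1.7,-3.3,0],"dr":[0,0,0]}]' --gripper 0 --squeeze 40

```text
clock: 1.1
ee_pos: [313.0, 332.2, 201.0]
tcp_rot: [-0.0, -0.095, 0.996, -0.0]
wrist_force: [0.4, 0.1, -0.3]
opening: -0.2
```

```bash
cat >> h.py <<'E'
TH=0.19023;RJ=np.array([[np.cos(TH),-np.sin(TH)],[np.sin(TH),np.cos(TH)]]);TJ=np.array([565.22,-15.57])
def where():
    s=sensors.read_state();p=s['ee_pos']
    j=RJ.T@(np.array(p[:2])-TJ);w,x,y,z=s['tcp_rot']
    yaw=np.arctan2(2*(x*y+w*z),1-2*(y*y+z*z))
    print('t',round(s['clock'],2),'jig',j.round(1),'z',round(p[2],1),'yaw err',round((yaw-TH+np.pi/2)%np.pi-np.pi/2,4),'F jig',(RJ.T@np.array(s['wrist_force'])[:2]).round(1),s['wrist_force'][2].round(1),'open',round(s['opening'],1),'rot',np.round(s['tcp_rot'],3))
E
python3 -c "
from h import *
where()"
```

```text
t 1.1 jig [-181.9  389.2] z 201.0 yaw err -0.0007 F jig [0.4 0. ] -0.3 open -0.2 rot [-0.    -0.095  0.996 -0.   ]
```

Request:
step_arm --commands '[{"xyz":[-1.77,-3.4,0]},{"xyz":[-1.77,-3.4,0]},{"xyz":[-1.77,-3.4,0]},{"xyz":[-1.77,-3.4,0]},{"xyz":[-1.77,-3.4,0]},{"xyz":[-1.77,-3.4,0]},{"xyz":[-1.77,-3.4,0]},{"xyz":[-1.77,-3.4,0]},{"xyz":[-1.77,-3.4,0]},{"xyz":[-1.77,-3.4,0]},{"xyz":[-1.77,-3.4,0]},{"xyz":[-1.77,-3.4,0]}]'

```text
schema error: expected keys xyz, dr
```

Request:
step_arm --commands '[{"xyz":[0,0,2.0]},{"xyz":[0,0,3.0]},{"xyz":[0,0,3.0]},{"xyz":[0,0,3.0]},{"xyz":[0,0,2.0]},{"xyz":[0,0,0]}]'

```text
schema error: expected keys xyz, dr
```

```bash
python3 -c "
from h import *
where()
for n in ['top','scene']: 
    im=optics.read_camera(n)[:,:,::-1]; cv2.imwrite(f'pics/{n}1.png',im)
a=cv2.resize(cv2.imread('pics/top1.png')[175:315,215:355],(480,480));b=cv2.resize(cv2.imread('pics/scene1.png')[150:290,190:330],None,fx=2.5,fy=2.5);b=cv2.copyMakeBorder(b,0,480-b.shape[0],0,0,0)
b=b[:,:320];cv2.imwrite('pics/c1.png',np.hstack([a,b]))
"
```

```text
t 1.1 jig [-181.9  389.2] z 201.0 yaw err -0.0007 F jig [0.4 0. ] -0.3 open -0.2 rot [-0.    -0.095  0.996 -0.   ]
```

View pics/c1.png

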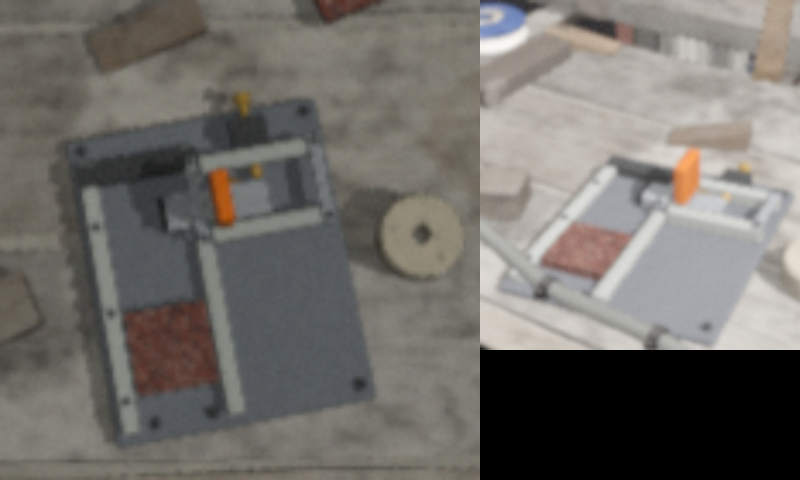

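The moves were refused because "dr" is needed in every row. The picture shows the jig untouched, with the tab at about (222,195) in the left crop and the tile at (170,347). I'll repeat the moves with "dr".

Request:
step_arm --commands '[{"xyz":[-1.77,-3.4,0],"dr":[0,0,0]},{"xyz":[-1.77,-3.4,0],"dr":[0,0,0]},{"xyz":[-1.77,-3.4,0],"dr":[0,0,0]},{"xyz":[-1.77,-3.4,0],"dr":[0,0,0]},{"xyz":[-1.77,-3.4,0],"dr":[0,0,0]},{"xyz":[-1.77,-3.4,0],"dr":[0,0,0]},{"xyz":[-1.77,-3.4,0],"dr":[0,0,0]},{"xyz":[-1.77,-3.4,0],"dr":[0,0,0]},{"xyz":[-1.77,-3.4,0],"dr":[0,0,0]},{"xyz":[-1.77,-3.4,0],"dr":[0,0,0]},{"xyz":[-1.77,-3.4,0],"dr":[0,0,0]},{"xyz":[-1.77,-3.4,0],"dr":[0,0,0]}]'

```text
clock: 2.2
ee_pos: [598.6, -28.3, 200.7]
tcp_rot: [-0.0, -0.094, 0.996, 0.0]
wrist_force: [0.9, 0.6, 0.4]
opening: 0.2
```

Request:
step_arm --commands '[{"xyz":[0,0,2.0],"dr":[0,0,0]},{"xyz":[0,0,3.0],"dr":[0,0,0]},{"xyz":[0,0,3.0],"dr":[0,0,0]},{"xyz":[0,0,2.0],"dr":[0,0,0]},{"xyz":[0,0,0],"dr":[0,0,0]}]'

```text
clock: 2.62
ee_pos: [595.7, -26.3, 96.3]
tcp_rot: [-0.003, -0.094, 0.996, 0.001]
wrist_force: [-0.4, 0.0, -0.6]
opening: -0.2
```

```bash
python3 -c "
from h import *
where()
for n in ['top','scene']: 
    im=optics.read_camera(n)[:,:,::-1]; cv2.imwrite(f'pics/{n}2.png',im)
a=cv2.resize(cv2.imread('pics/top2.png')[175:315,215:355],(480,480));b=cv2.resize(cv2.imread('pics/scene2.png')[110:270,210:317],(320,480))
cv2.imwrite('pics/c2.png',np.hstack([a,b]))
"
```

```text
t 2.62 jig [ 27.9 -16.3] z 96.3 yaw err -0.001 F jig [-0.4  0.1] -0.6 open -0.2 rot [-0.003 -0.094  0.996  0.001]
```

View pics/c2.png

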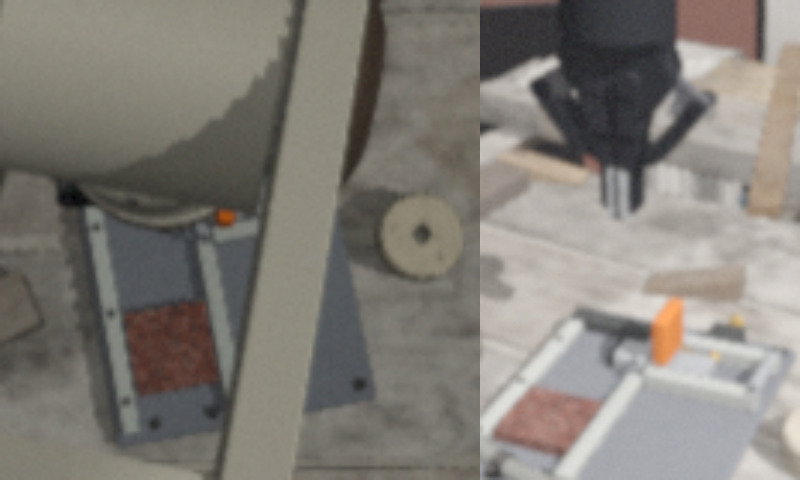

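The scene view shows the shut fingers above the jig, straight for about 32 mm from the tip before the linkage flares, with the orange tab at (667,332). I'll push at about z 38, so that only the fingertips touch the tab.

Request:
step_arm --commands '[{"xyz":[0,0,2.0],"dr":[0,0,0]},{"xyz":[0,0,2.5],"dr":[0,0,0]},{"xyz":[0,0,1.5],"dr":[0,0,0]},{"xyz":[0,0,0],"dr":[0,0,0]},{"xyz":[0,0,0],"dr":[0,0,0]},{"xyz":[0,0,0],"dr":[0,0,0]}]'

```text
clock: 3.22
ee_pos: [599.0, -27.0, 43.4]
tcp_rot: [0.001, -0.095, 0.996, -0.0]
wrist_force: [0.4, -1.0, 0.4]
opening: 0.4
```

```bash
python3 -c "
from h import *
where()"
```

```text
t 3.22 jig [ 31.  -17.7] z 43.4 yaw err -0.0009 F jig [ 0.2 -1.1] 0.4 open 0.4 rot [ 0.001 -0.095  0.996 -0.   ]
```

Request:
step_arm --commands '[{"xyz":[0,-0.4,0.1],"dr":[0,0,0]},{"xyz":[0,-0.4,0.1],"dr":[0,0,0]},{"xyz":[0,-0.4,0.1],"dr":[0,0,0]},{"xyz":[0,-0.4,0],"dr":[0,0,0]},{"xyz":[0,-0.4,0],"dr":[0,0,0]},{"xyz":[0,-0.4,0],"dr":[0,0,0]},{"xyz":[0,0,0],"dr":[0,0,0]},{"xyz":[0,0,0],"dr":[0,0,0]}]'

```text
clock: 3.88
ee_pos: [602.3, -50.8, 38.1]
tcp_rot: [-0.0, -0.094, 0.996, -0.0]
wrist_force: [-0.3, 0.6, -0.3]
opening: 0.5
```

```bash
python3 -c "
from h import *
where()"
```

```text
t 3.88 jig [ 29.8 -41.6] z 38.1 yaw err -0.0015 F jig [-0.2  0.7] -0.3 open 0.5 rot [-0.    -0.094  0.996 -0.   ]
```

Request:
step_arm --commands '[{"xyz":[0,-0.3,0],"dr":[0,0,0]},{"xyz":[0,-0.3,0],"dr":[0,0,0]},{"xyz":[0,-0.3,0],"dr":[0,0,0]},{"xyz":[0,0,0],"dr":[0,0,0]},{"xyz":[0,0,0],"dr":[0,0,0]}]'

```text
clock: 4.3
ee_pos: [604.0, -59.6, 38.1]
tcp_rot: [-0.0, -0.094, 0.996, -0.0]
wrist_force: [0.5, 0.0, -0.5]
opening: -0.1
```

```bash
python3 -c "
from h import *
where()
im=optics.read_camera('scene')[:,:,::-1]; cv2.imwrite('pics/s3.png',cv2.resize(im[140:290,190:340],None,fx=4,fy=4))
im=optics.read_camera('top')[:,:,::-1]; cv2.imwrite('pics/t3.png',im)
"
```

```text
t 4.3 jig [ 29.8 -50.5] z 38.1 yaw err -0.0012 F jig [ 0.5 -0.1] -0.5 open -0.1 rot [-0.    -0.094  0.996 -0.   ]
```

View pics/s3.png

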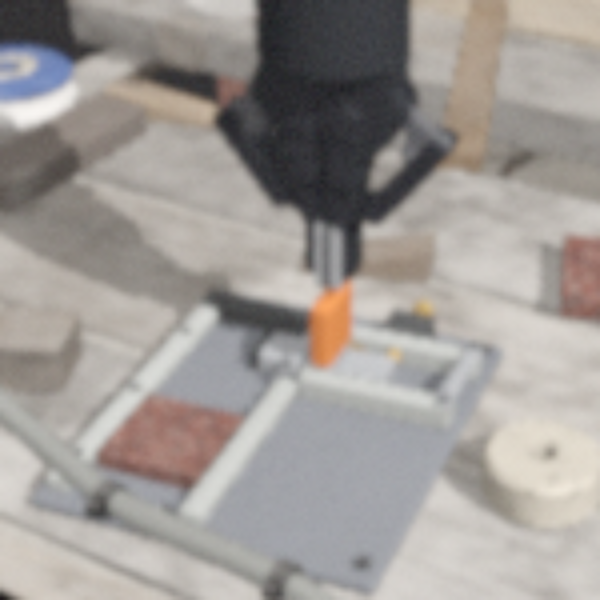

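The scene view shows the fingers directly behind or above the tab, with the tip at about full-frame (273,211) and no contact force. I'll compare this with the projections.

```bash
python3 -c "
from h import *
c=optics.calibration('scene');t=optics.calibration('top');p=sensors.read_state()['ee_pos']
pr=lambda P:((proj(c,P)-[190,140])*4).round(0)
print('tcp',pr(p))
J=lambda x,y,z:np.append(RJ@[x,y]+TJ,z)
for q in [(48,-46,62),(12,-46,62),(12,-58,62),(12,-46,24),(12,-58,24),(95,48,8),(95,-132,8),(-120,-132,8),(-120,48,8)]: print(q,pr(J(*q)), proj(t,J(*q)).round(1))
im=cv2.imread('pics/scene0.png');h=cv2.cvtColor(im,cv2.COLOR_BGR2HSV);m=cv2.inRange(h,(3,150,120),(18,255,255));k,l,st,ce=cv2.connectedComponentsWithStats(m);print(st[1:],((ce[1:]-[190,140])*4))
"
```

```text
tcp [334. 329.]
(48, -46, 62) [339. 273.] [275.9 223.6]
(12, -46, 62) [313. 305.] [278.7 239.2]
(12, -58, 62) [335. 310.] [284.  238.3]
(12, -46, 24) [314. 366.] [278.5 241.2]
(12, -58, 24) [335. 371.] [283.6 240.3]
(95, 48, 8) [224. 284.] [234.2 215.1]
(95, -132, 8) [512. 345.] [307.2 202.5]
(-120, -132, 8) [376. 587.] [324.7 291.1]
(-120, 48, 8) [ 32. 494.] [248.5 304.9]
[[268 212   9  19 103]
 [271 215   1   1   1]] [[328.81553398 322.99029126]
 [324.         300.        ]]
```

```bash
python3 -c "
from h import *
for f in ['top0','top1','top2','t3','scene0','scene1','scene2']:
    im=cv2.imread(f'pics/{f}.png');h=cv2.cvtColor(im,cv2.COLOR_BGR2HSV);m=cv2.inRange(h,(3,150,120),(18,255,255));k,l,st,ce=cv2.connectedComponentsWithStats(m);print(f,st[1:].tolist(),ce[1:].round(1).tolist())
im=cv2.imread('pics/s3.png');h=cv2.cvtColor(im,cv2.COLOR_BGR2HSV);m=cv2.inRange(h,(3,150,120),(18,255,255));ys,xs=np.nonzero(m);print('s3',xs.mean()/4+190,ys.mean()/4+140,xs.min()/4+190,xs.max()/4+190)
w=optics.calibration('wrist');J=lambda x,y,z:np.append(RJ@[x,y]+TJ,z)
im=optics.read_camera('wrist')[:,:,::-1].copy()
for q in [(30,-46,62),(12,-46,62),(48,-46,62),(58,30,8),(58,-30,8)]:
    u=proj(w,J(*q));print(q,u.round());
    cv2.circle(im,tuple(int(v) for v in u),3,(0,255,0),1)
cv2.imwrite('pics/w3.png',im)
where()
"
```

```text
top0 [[277, 224, 6, 16, 70]] [[279.5, 231.7]]
top1 [[277, 225, 6, 15, 68]] [[279.5, 231.8]]
top2 [[279, 237, 4, 3, 11]] [[280.6, 237.9]]
t3 [] []
scene0 [[268, 212, 9, 19, 103], [271, 215, 1, 1, 1]] [[272.2, 220.7], [271.0, 215.0]]
scene1 [[268, 211, 9, 19, 111]] [[272.3, 220.3]]
scene2 [[268, 211, 9, 19, 99]] [[272.1, 220.9]]
s3 272.34875 221.4771875 268.0 276.25
(30, -46, 62) [285. 260.]
(12, -46, 62) [286. 231.]
(48, -46, 62) [285. 287.]
(58, 30, 8) [380. 260.]
(58, -30, 8) [304. 260.]
t 4.45 jig [ 29.8 -50.2] z 38.1 yaw err -0.0009 F jig [0.  0.2] -0.7 open -0.1 rot [-0.    -0.095  0.996 -0.   ]
```

View pics/w3.png

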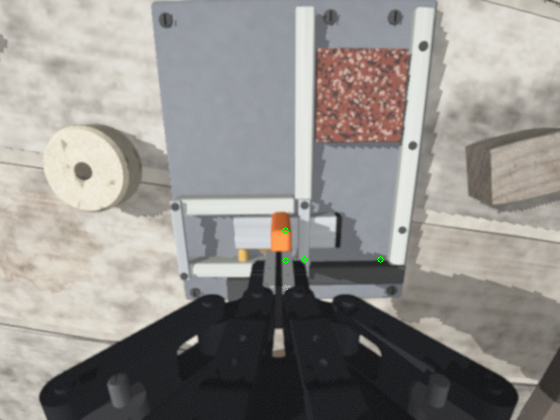

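```bash
python3 -c "
from h import *
c=optics.calibration('scene');w=optics.calibration('wrist')
print('scene2 tcp pred',proj(c,[595.7,-26.3,96.3]),'vs seen 256.8,181.7')
p=np.array(sensors.read_state()['ee_pos'])
for dz in (0,10,20,30,40): print(dz,proj(w,p+[0,0,dz]).round(),proj(c,p+[0,0,dz]).round())
J=lambda x,y,z:np.append(RJ@[x,y]+TJ,z)
for q in [(12,-46,24),(12,-58,24),(12,-46,62),(12,-58,62),(48,-46,62),(48,-46,24),(95,-132,8),(-120,-132,8),(-120,48,8),(95,48,8)]:print(q,proj(w,J(*q)).round())
im=cv2.imread('pics/w3.png'); a=cv2.resize(im[190:310,210:350],(560,480),interpolation=cv2.INTER_CUBIC)
im=cv2.imread('pics/scene2.png'); b=cv2.resize(im[130:240,235:290],(240,480),interpolation=cv2.INTER_CUBIC)
cv2.imwrite('pics/c4.png',np.hstack([a,b]))
"
```

```text
scene2 tcp pred [258.02847502 195.94722259] vs seen 256.8,181.7
0 [278. 243.] [273. 222.]
10 [278. 249.] [273. 218.]
20 [278. 257.] [273. 214.]
30 [278. 265.] [273. 210.]
40 [278. 274.] [273. 206.]
(12, -46, 24) [284. 210.]
(12, -58, 24) [267. 210.]
(12, -46, 62) [286. 231.]
(12, -58, 62) [264. 231.]
(48, -46, 62) [285. 287.]
(48, -46, 24) [284. 258.]
(95, -132, 8) [179. 300.]
(-120, -132, 8) [145.  -2.]
(-120, 48, 8) [437.  -1.]
(95, 48, 8) [397. 300.]
```

View pics/c4.png

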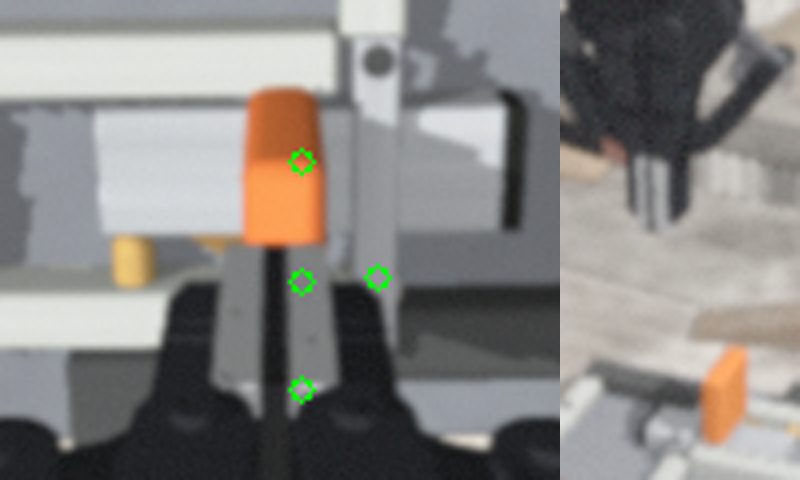

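The close-up shows the finger ends above the tab rather than beside it, hiding the tab's far half. Both views put the visible tips about 27 mm higher than the reported TCP, so the fingers passed over the tab untouched. I'll test this over the open channel at jig y +10, where going down to a reported z of 14 is safe either way.

Request:
step_arm --commands '[{"xyz":[0,0,-1.2],"dr":[0,0,0]},{"xyz":[0,2,0],"dr":[0,0,0]},{"xyz":[0,2,0],"dr":[0,0,0]},{"xyz":[0,2,0],"dr":[0,0,0]},{"xyz":[0,0,0],"dr":[0,0,0]},{"xyz":[0,0,1.2],"dr":[0,0,0]},{"xyz":[0,0,1.2],"dr":[0,0,0]},{"xyz":[0,0,0.8],"dr":[0,0,0]},{"xyz":[0,0,0.4],"dr":[0,0,0]},{"xyz":[0,0,0],"dr":[0,0,0]},{"xyz":[0,0,0],"dr":[0,0,0]},{"xyz":[0,0,0],"dr":[0,0,0]}]'

```text
clock: 5.45
ee_pos: [593.0, -0.7, 14.4]
tcp_rot: [0.0, -0.094, 0.996, -0.0]
wrist_force: [-0.2, -0.9, 0.7]
opening: 0.3
```

```bash
python3 -c "
from h import *
where()
im=optics.read_camera('scene')[:,:,::-1].copy();w=optics.calibration('wrist');iw=optics.read_camera('wrist')[:,:,::-1].copy();c=optics.calibration('scene')
p=np.array(sensors.read_state()['ee_pos'])
for d in (0,27): print(d,'scene',proj(c,p+[0,0,d]),'wrist',proj(w,p+[0,0,d]))
a=cv2.resize(im[160:250,220:310],(400,400),interpolation=cv2.INTER_CUBIC);b=cv2.resize(iw[180:300,220:340],(400,400),interpolation=cv2.INTER_CUBIC)
cv2.imwrite('pics/c5.png',np.hstack([a,b]))
"
```

```text
t 5.45 jig [30.   9.3] z 14.4 yaw err -0.0014 F jig [-0.4 -0.9] 0.7 open 0.3 rot [ 0.    -0.094  0.996 -0.   ]
0 scene [248.79653448 225.71495123] wrist [278.02075236 242.6915143 ]
27 scene [248.34469638 215.36963837] wrist [277.96238357 262.45655506]
```

View pics/c5.png

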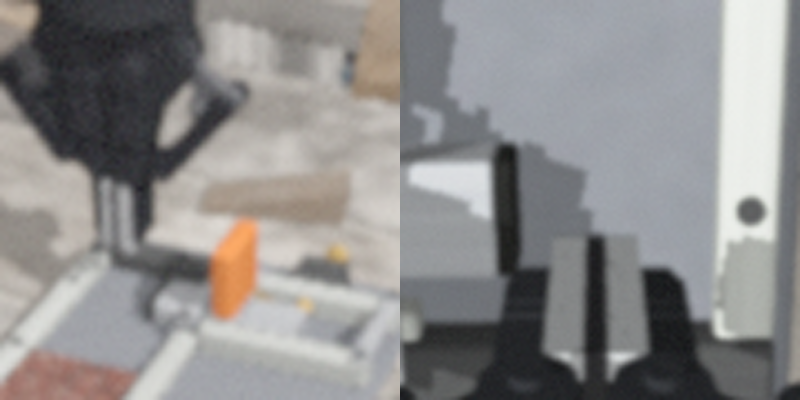

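The tip shows at scene pixel (247,216), against (249,226) expected for the reported TCP. That confirms the real tip is about 30 mm above the reported TCP, so it is now at about z 44, and the light tips are about 15 mm thick over both. I'll go 6 mm lower and push toward the tab.

Request:
step_arm --commands '[{"xyz":[0,-0.4,0.3],"dr":[0,0,0]},{"xyz":[0,-0.6,0.3],"dr":[0,0,0]},{"xyz":[0,-0.6,0],"dr":[0,0,0]},{"xyz":[0,-0.6,0],"dr":[0,0,0]},{"xyz":[0,-0.6,0],"dr":[0,0,0]},{"xyz":[0,-0.5,0],"dr":[0,0,0]},{"xyz":[0,-0.4,0],"dr":[0,0,0]},{"xyz":[0,-0.4,0],"dr":[0,0,0]},{"xyz":[0,-0.3,0],"dr":[0,0,0]},{"xyz":[0,-0.3,0],"dr":[0,0,0]},{"xyz":[0,0,0],"dr":[0,0,0]},{"xyz":[0,0,0],"dr":[0,0,0]}]'

```text
clock: 6.55
ee_pos: [601.5, -46.2, 8.1]
tcp_rot: [-0.0, -0.094, 0.996, 0.0]
wrist_force: [-0.7, 6.1, 1.3]
opening: 0.1
```

```bash
cat >> h.py <<'E'
def tab():
    c=optics.calibration('scene')
    im=optics.read_camera('scene')[:,:,::-1];h=cv2.cvtColor(im,cv2.COLOR_BGR2HSV);m=cv2.inRange(h,(3,150,120),(18,255,255))
    ys,xs=np.nonzero(m);print('tab px',xs.mean().round(2),ys.mean().round(2),xs.min(),xs.max(),len(xs)); return im
E
python3 -c "
from h import *
where();tab()"
```

```text
t 6.55 jig [ 29.8 -37. ] z 8.1 yaw err -0.001 F jig [0.5 6.1] 1.3 open 0.1 rot [-0.    -0.094  0.996  0.   ]
tab px 275.21 220.47 271 279 129
```

Contact is made at 6 N and the tab has moved about 6 mm. I'll continue about 29 mm.

Request:
step_arm --commands '[{"xyz":[0,-0.3,0],"dr":[0,0,0]},{"xyz":[0,-0.3,0],"dr":[0,0,0]},{"xyz":[0,-0.3,0],"dr":[0,0,0]},{"xyz":[0,-0.3,0],"dr":[0,0,0]},{"xyz":[0,-0.3,0],"dr":[0,0,0]},{"xyz":[0,-0.3,0],"dr":[0,0,0]},{"xyz":[0,-0.3,0],"dr":[0,0,0]},{"xyz":[0,-0.3,0],"dr":[0,0,0]},{"xyz":[0,-0.3,0],"dr":[0,0,0]},{"xyz":[0,-0.2,0],"dr":[0,0,0]},{"xyz":[0,0,0],"dr":[0,0,0]},{"xyz":[0,0,0],"dr":[0,0,0]}]'

```text
clock: 7.6
ee_pos: [607.2, -74.2, 8.2]
tcp_rot: [0.0, -0.095, 0.996, 0.001]
wrist_force: [1.5, 9.9, 0.6]
opening: -0.1
```

```bash
python3 -c "
from h import *
where();im=tab()
w=optics.read_camera('wrist')[:,:,::-1]
cv2.imwrite('pics/c6.png',np.hstack([cv2.resize(im[160:260,220:320],(400,400),interpolation=cv2.INTER_CUBIC),cv2.resize(w[140:310,200:370],(400,400),interpolation=cv2.INTER_CUBIC)]))"
```

```text
t 7.6 jig [ 30.1 -65.5] z 8.2 yaw err -0.0008 F jig [3.4 9.4] 0.6 open -0.1 rot [ 0.    -0.095  0.996  0.001]
tab px 288.06 222.99 284 292 130
```

View pics/c6.png

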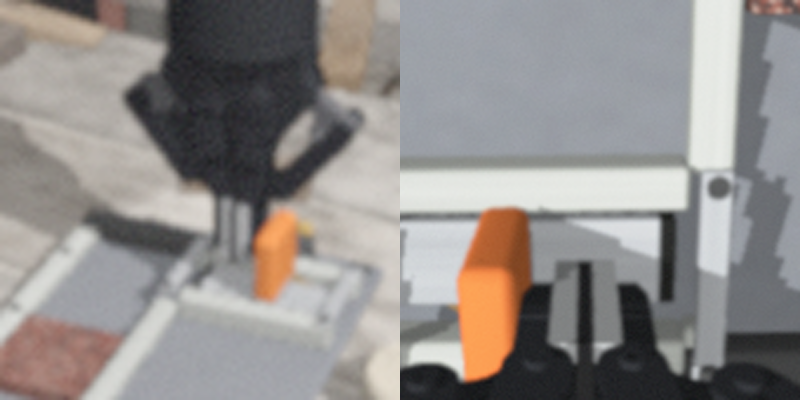

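The fingers have pushed the tab by about 35 mm (px 272 to 288), and the nose is behind the channel wall. I'll let go now, backing off toward +y.

Request:
step_arm --commands '[{"xyz":[0,0.3,0],"dr":[0,0,0]},{"xyz":[0,0.3,0],"dr":[0,0,0]},{"xyz":[0,0.3,0],"dr":[0,0,0]},{"xyz":[0,0.5,0],"dr":[0,0,0]},{"xyz":[0,0.8,0],"dr":[0,0,0]},{"xyz":[0,0.8,0],"dr":[0,0,0]},{"xyz":[0,0,-1],"dr":[0,0,0]},{"xyz":[0,0,0],"dr":[0,0,0]}]'

```text
clock: 8.37
ee_pos: [602.1, -45.3, 20.1]
tcp_rot: [0.001, -0.095, 0.995, -0.0]
wrist_force: [0.6, -0.6, -0.1]
opening: -0.1
```

```bash
python3 -c "
from h import *
where();tab()
w=optics.calibration('wrist');im=optics.read_camera('wrist')[:,:,::-1];cv2.imwrite('pics/w7.png',im)
h=cv2.cvtColor(im,cv2.COLOR_BGR2HSV);m=cv2.inRange(h,(0,90,60),(8,255,255))|cv2.inRange(h,(172,90,60),(180,255,255))
m=cv2.morphologyEx(m,cv2.MORPH_CLOSE,np.ones((7,7)))
for k in cv2.findContours(m,cv2.RETR_EXTERNAL,cv2.CHAIN_APPROX_SIMPLE)[0]:
    if cv2.contourArea(k)>300:
        P=np.array([RJ.T@(onplane(w,q,18)[:2]-TJ) for q in k[:,0]]);print(cv2.boundingRect(k),P.min(0).round(1),P.max(0).round(1))
"
```

```text
t 8.37 jig [ 30.6 -36.2] z 20.1 yaw err -0.0002 F jig [ 0.5 -0.7] -0.1 open -0.1 rot [ 0.001 -0.095  0.995 -0.   ]
tab px 283.98 222.91 280 288 111
(297, 39, 102, 103) [-88.5 -26.3] [-34.1  29.6]
```

The tab settled at px 284, about 26–27 mm back, so it is latched. The tile lies at jig x -88 to -34. I'll lift and go behind it.

Request:
step_arm --commands '[{"xyz":[0,0.5,-2],"dr":[0,0,0]},{"xyz":[0,1.0,-2],"dr":[0,0,0]},{"xyz":[1,1.0,0],"dr":[0,0,0]},{"xyz":[2,1.1,0],"dr":[0,0,0]},{"xyz":[3,0,0],"dr":[0,0,0]},{"xyz":[3,0,0],"dr":[0,0,0]},{"xyz":[3,0,0],"dr":[0,0,0]},{"xyz":[2.6,0,0],"dr":[0,0,0]},{"xyz":[0,0,0],"dr":[0,0,0]},{"xyz":[0,0,2],"dr":[0,0,0]},{"xyz":[0,0,2],"dr":[0,0,0]},{"xyz":[0,0,0],"dr":[0,0,0]}]'

```text
clock: 9.47
ee_pos: [449.6, -37.7, 15.5]
tcp_rot: [-0.002, -0.094, 0.996, 0.001]
wrist_force: [-0.6, 0.6, -0.0]
opening: -0.3
```

```bash
python3 -c "
from h import *
where();tab()"
```

```text
t 9.47 jig [-117.7    0.2] z 15.5 yaw err -0.0016 F jig [-0.5  0.7] -0.0 open -0.3 rot [-0.002 -0.094  0.996  0.001]
tab px 284.02 222.83 280 288 111
```

Request:
step_arm --commands '[{"xyz":[0,0,1],"dr":[0,0,0]},{"xyz":[0,0,1],"dr":[0,0,0]},{"xyz":[0,0,0.2],"dr":[0,0,0]},{"xyz":[0,0,0.2],"dr":[0,0,0]},{"xyz":[0,0,0.2],"dr":[0,0,0]},{"xyz":[0,0,0.2],"dr":[0,0,0]},{"xyz":[0,0,0],"dr":[0,0,0]},{"xyz":[0,0,0],"dr":[0,0,0]}]'

```text
clock: 10.18
ee_pos: [451.3, -37.7, -9.8]
tcp_rot: [0.0, -0.094, 0.996, -0.0]
wrist_force: [-0.4, -0.7, -0.0]
opening: -0.2
```

```bash
python3 -c "
from h import *
where()
w=optics.read_camera('wrist')[:,:,::-1];im=optics.read_camera('scene')[:,:,::-1]
cv2.imwrite('pics/c8.png',np.hstack([cv2.resize(im[190:290,180:280],(400,400),interpolation=cv2.INTER_CUBIC),cv2.resize(w[150:320,190:360],(400,400),interpolation=cv2.INTER_CUBIC)]))"
```

```text
t 10.18 jig [-116.1   -0.2] z -9.8 yaw err -0.001 F jig [-0.5 -0.6] -0.0 open -0.2 rot [ 0.    -0.094  0.996 -0.   ]
```

View pics/c8.png

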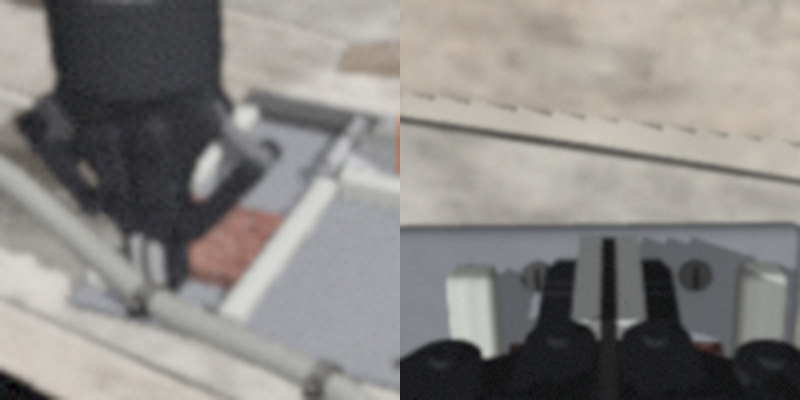

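A reported z of -9.8 with no contact force confirms the offset. The picture shows the tips behind the tile, between the wall ends and just above the plate. I'll feel for the floor.

Request:
step_arm --commands '[{"xyz":[0,0,0.2],"dr":[0,0,0]},{"xyz":[0,0,0.2],"dr":[0,0,0]},{"xyz":[0,0,0.2],"dr":[0,0,0]},{"xyz":[0,0,0],"dr":[0,0,0]},{"xyz":[0,0,0],"dr":[0,0,0]}]'

```text
clock: 10.7
ee_pos: [451.1, -37.7, -16.0]
tcp_rot: [-0.0, -0.094, 0.996, 0.0]
wrist_force: [0.1, 0.1, 0.0]
opening: -0.3
```

Request:
step_arm --commands '[{"xyz":[0,0,0.2],"dr":[0,0,0]},{"xyz":[0,0,0],"dr":[0,0,0]},{"xyz":[0,0,0],"dr":[0,0,0]}]'

```text
clock: 10.95
ee_pos: [451.2, -37.7, -18.0]
tcp_rot: [-0.0, -0.094, 0.996, -0.0]
wrist_force: [1.1, 0.3, -0.1]
opening: -0.0
```

Request:
step_arm --commands '[{"xyz":[0,0,0.2],"dr":[0,0,0]},{"xyz":[0,0,0],"dr":[0,0,0]},{"xyz":[0,0,0],"dr":[0,0,0]}]'

```text
clock: 11.2
ee_pos: [451.2, -37.8, -20.0]
tcp_rot: [-0.0, -0.094, 0.996, -0.0]
wrist_force: [-0.8, 0.8, -0.3]
opening: -0.2
```

Request:
step_arm --commands '[{"xyz":[0,0,0.15],"dr":[0,0,0]},{"xyz":[0,0,0],"dr":[0,0,0]},{"xyz":[0,0,0],"dr":[0,0,0]}]'

```text
clock: 11.45
ee_pos: [451.1, -37.7, -21.5]
tcp_rot: [-0.0, -0.094, 0.996, 0.0]
wrist_force: [-0.1, 0.6, -0.0]
opening: -0.1
```

Request:
step_arm --commands '[{"xyz":[0,0,0.15],"dr":[0,0,0]},{"xyz":[0,0,0],"dr":[0,0,0]},{"xyz":[0,0,0],"dr":[0,0,0]}]'

```text
clock: 11.7
ee_pos: [451.4, -37.8, -22.2]
tcp_rot: [0.0, -0.094, 0.996, -0.0]
wrist_force: [-6.2, 0.6, 15.0]
opening: -0.0
```

Request:
step_arm --commands '[{"xyz":[0,0,0.15],"dr":[0,0,0]},{"xyz":[0,0,0],"dr":[0,0,0]},{"xyz":[0,0,0],"dr":[0,0,0]}]'

```text
clock: 11.95
ee_pos: [451.5, -37.9, -22.4]
tcp_rot: [0.0, -0.095, 0.996, -0.0]
wrist_force: [-18.9, 2.8, 45.8]
opening: 0.0
```

The floor is felt at a reported z of about -22. I'll rise 6 mm and push along the channel.

Request:
step_arm --commands '[{"xyz":[0,0,-0.6],"dr":[0,0,0]},{"xyz":[0,0,0],"dr":[0,0,0]},{"xyz":[-0.7,0,0],"dr":[0,0,0]},{"xyz":[-0.7,0,0],"dr":[0,0,0]},{"xyz":[-0.5,0,0],"dr":[0,0,0]},{"xyz":[-0.5,0,0],"dr":[0,0,0]},{"xyz":[-0.5,0,0],"dr":[0,0,0]},{"xyz":[-0.5,0,0],"dr":[0,0,0]},{"xyz":[0,0,0],"dr":[0,0,0]},{"xyz":[0,0,0],"dr":[0,0,0]}]'

```text
clock: 12.78
ee_pos: [484.7, -31.2, -18.6]
tcp_rot: [-0.0, -0.095, 0.996, -0.0]
wrist_force: [-0.2, -0.5, 0.1]
opening: 0.1
```

```bash
python3 -c "
from h import *
where();tab()"
```

```text
t 12.78 jig [-82.   -0.2] z -18.6 yaw err -0.0007 F jig [-0.3 -0.5] 0.1 open 0.1 rot [-0.    -0.095  0.996 -0.   ]
tab px 283.97 222.94 280 288 111
```

Friction of the light tile is below the force noise, which is to be expected. I'll push on to about x -20.

Request:
step_arm --commands '[{"xyz":[-0.5,0,0],"dr":[0,0,0]},{"xyz":[-0.6,0,0],"dr":[0,0,0]},{"xyz":[-0.6,0,0],"dr":[0,0,0]},{"xyz":[-0.6,0,0],"dr":[0,0,0]},{"xyz":[-0.6,0,0],"dr":[0,0,0]},{"xyz":[-0.6,0,0],"dr":[0,0,0]},{"xyz":[-0.6,0,0],"dr":[0,0,0]},{"xyz":[-0.6,0,0],"dr":[0,0,0]},{"xyz":[-0.6,0,0],"dr":[0,0,0]},{"xyz":[-0.5,0,0],"dr":[0,0,0]},{"xyz":[0,0,0],"dr":[0,0,0]},{"xyz":[0,0,0],"dr":[0,0,0]}]'

```text
clock: 13.83
ee_pos: [541.7, -20.4, -18.5]
tcp_rot: [-0.0, -0.095, 0.996, -0.0]
wrist_force: [-0.1, -0.3, -0.2]
opening: -0.2
```

```bash
python3 -c "
from h import *
where();im=tab()
w=optics.read_camera('wrist')[:,:,::-1]
cv2.imwrite('pics/c9.png',np.hstack([cv2.resize(im[180:280,200:300],(400,400),interpolation=cv2.INTER_CUBIC),cv2.resize(w[130:330,180:380],(400,400),interpolation=cv2.INTER_CUBIC)]))"
```

```text
t 13.83 jig [-24.   -0.3] z -18.5 yaw err -0.0009 F jig [-0.1 -0.2] -0.2 open -0.2 rot [-0.    -0.095  0.996 -0.   ]
tab px 284.04 222.95 280 288 108
```

View pics/c9.png

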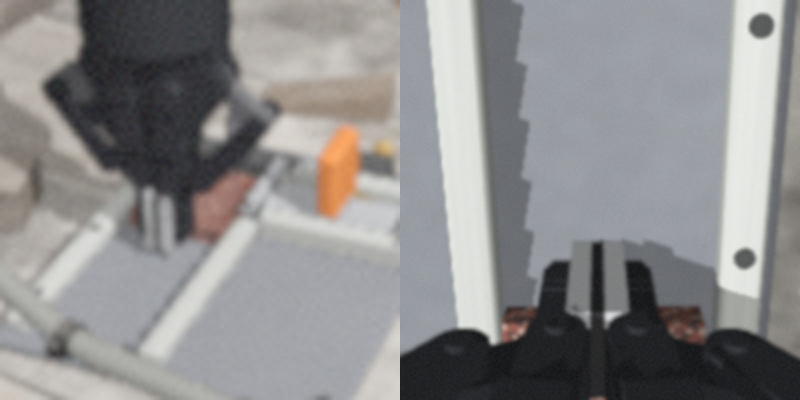

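The tile has been pushed ahead of the fingers and is in the channel. The last bit goes slowly until it meets the stop.

Request:
step_arm --commands '[{"xyz":[-0.3,0,0],"dr":[0,0,0]},{"xyz":[-0.3,0,0],"dr":[0,0,0]},{"xyz":[-0.3,0,0],"dr":[0,0,0]},{"xyz":[-0.3,0,0],"dr":[0,0,0]},{"xyz":[0,0,0],"dr":[0,0,0]},{"xyz":[0,0,0],"dr":[0,0,0]}]'

```text
clock: 14.43
ee_pos: [553.5, -18.1, -18.4]
tcp_rot: [0.0, -0.095, 0.996, -0.0]
wrist_force: [0.0, 0.7, 0.5]
opening: 0.4
```

Request:
step_arm --commands '[{"xyz":[-0.15,0,0],"dr":[0,0,0]},{"xyz":[0,0,0],"dr":[0,0,0]},{"xyz":[0,0,0],"dr":[0,0,0]}]'

```text
clock: 14.68
ee_pos: [554.8, -17.9, -18.4]
tcp_rot: [-0.0, -0.094, 0.996, -0.0]
wrist_force: [0.3, 0.1, -0.2]
opening: -0.0
```

Request:
step_arm --commands '[{"xyz":[-0.15,0,0],"dr":[0,0,0]},{"xyz":[0,0,0],"dr":[0,0,0]},{"xyz":[0,0,0],"dr":[0,0,0]}]'

```text
clock: 14.93
ee_pos: [555.8, -17.8, -18.5]
tcp_rot: [-0.001, -0.094, 0.996, -0.0]
wrist_force: [-4.7, -2.1, 2.6]
opening: -0.2
```

Request:
step_arm --commands '[{"xyz":[-0.15,0,0],"dr":[0,0,0]},{"xyz":[0,0,0],"dr":[0,0,0]},{"xyz":[0,0,0],"dr":[0,0,0]}]'

```text
clock: 15.18
ee_pos: [556.0, -17.8, -18.6]
tcp_rot: [-0.002, -0.095, 0.996, -0.0]
wrist_force: [-16.0, -4.8, 9.4]
opening: -0.1
```

The force is 16 N at jig x of about -9.5, exactly where the end stop was expected. I'll back off, lift clear and check.

Request:
step_arm --commands '[{"xyz":[0.3,0,0],"dr":[0,0,0]},{"xyz":[0.7,0,0],"dr":[0,0,0]},{"xyz":[1,0,-1],"dr":[0,0,0]},{"xyz":[1,0,-3],"dr":[0,0,0]},{"xyz":[2,0,-3],"dr":[0,0,0]},{"xyz":[3,0,-3],"dr":[0,0,0]},{"xyz":[3,0,-3],"dr":[0,0,0]},{"xyz":[3,0,-2],"dr":[0,0,0]},{"xyz":[3,0,0],"dr":[0,0,0]},{"xyz":[0,0,0],"dr":[0,0,0]},{"xyz":[0,0,0],"dr":[0,0,0]}]'

```text
clock: 16.1
ee_pos: [391.2, -49.3, 131.1]
tcp_rot: [0.001, -0.094, 0.996, -0.001]
wrist_force: [-0.4, -0.1, -0.3]
opening: 0.1
```

```bash
python3 -c "
from h import *
where();im=tab()
w=optics.calibration('wrist');iw=optics.read_camera('wrist')[:,:,::-1].copy()
h=cv2.cvtColor(iw,cv2.COLOR_BGR2HSV);m=cv2.inRange(h,(0,90,60),(6,255,255))|cv2.inRange(h,(172,90,60),(180,255,255))
m=cv2.morphologyEx(m,cv2.MORPH_CLOSE,np.ones((7,7)))
for k in cv2.findContours(m,cv2.RETR_EXTERNAL,cv2.CHAIN_APPROX_SIMPLE)[0]:
    if cv2.contourArea(k)>300:
        P=np.array([RJ.T@(onplane(w,q,18)[:2]-TJ) for q in k[:,0]]);print(cv2.boundingRect(k),P.min(0).round(1),P.max(0).round(1))
cv2.imwrite('pics/w10.png',iw)"
```

```text
t 16.1 jig [-177.3   -0.2] z 131.1 yaw err -0.002 F jig [-0.4 -0. ] -0.3 open 0.1 rot [ 0.001 -0.094  0.996 -0.001]
tab px 284.12 222.74 280 288 106
(27, 236, 41, 36) [-132.5 -286. ] [ -88.9 -237.7]
```

The picture limit is reached, so I'll check by numbers from the top view.

```bash
python3 -c "
from h import *
for n in ['top','scene']:
    c=optics.calibration(n);im=optics.read_camera(n)[:,:,::-1]
    h=cv2.cvtColor(im,cv2.COLOR_BGR2HSV);m=cv2.inRange(h,(0,80,40),(8,220,220))|cv2.inRange(h,(170,80,40),(180,220,220))
    m=cv2.morphologyEx(m,cv2.MORPH_CLOSE,np.ones((3,3)))
    for k in cv2.findContours(m,cv2.RETR_EXTERNAL,cv2.CHAIN_APPROX_NONE)[0]:
        if cv2.contourArea(k)>60:
            P=np.array([RJ.T@(onplane(c,q,18)[:2]-TJ) for q in k[:,0]])
            if abs(P.mean(0)).max()<150: print(n,cv2.contourArea(k),cv2.boundingRect(k),P.min(0).round(1),P.max(0).round(1),P.mean(0).round(1))
    m=cv2.inRange(h,(3,150,120),(18,255,255));ys,xs=np.nonzero(m)
    if len(xs): print(n,'tab',xs.mean(),ys.mean(),RJ.T@(onplane(c,(xs.mean(),ys.mean()),62 if n=='top' else 43)[:2]-TJ))
"
```

```text
top 482.5 (246, 225, 26, 27) [  1.6 -27.1] [56.9 27.1] [28.6 -0.3]
top tab 291.0138888888889 229.56944444444446 [ 28.65935246 -77.13321156]
scene tab 284.04 223.07 [ 27.84500713 -75.14016057]
```

```bash
python3 -c "
from h import *
job.sign_off(); where()"
```

```text
the job is handed in; nothing more can be done
the job is handed in; nothing more can be done
```

The jig is loaded and handed in: the jaw is caught on its stop pin with the channel open, and the red tile is against the end stop. It took about 16 s of robot time.

**What I did:** I pushed the orange tab back about 35 mm with the shut fingertips and let go. Then I pushed the middle-sized tile along the channel until it met the stop.

**Last checks, robot clear of everything:**
- **Jaw:** the tab stayed about 25–26 mm back in the camera views and did not move while the tile was pushed. That agrees with the 27 mm catch position to within measuring error.
- **Tile:** the push force rose to 16 N just where the end stop was expected. From above, the tile lies at jig x 1.6 to 56.9 mm, with its centre at about 29–30 mm against 30 mm when fully home.
- **Bystanders:** I never went near the wood block, felt wheel or wedge, but I did not measure them again at the end.

**What disagreed:**
- **Finger height:** the real fingertips were about 30 mm higher than the reported TCP. My first pass at the tab therefore went over it without touching. I corrected for this from the camera views and by feeling for the plate, with up to about 50 N on the fingertips.
- **Rejected calls:** two move calls were refused for a missing "dr", and nothing moved.
- **Final picture:** the 12-picture viewing limit was used up, so the last check was by numbers only.

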